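# Pump a grain sample up to the measuring head

### The job

Stand the open tin that has grain in it upright in the middle of the round plate of the sample lift, then pump the lift's hand lever up and down so that the plate climbs tooth by tooth, until the tin's rim is as close under the measuring head as it gets without touching it (less than one tooth of gap left). Raise the plate only with the lever, never press the tin against the head, keep the tin level, leave the other tins and the funnel where they are, and let go of everything at the end.

Things in the scene. Friction and masses are not known exactly. Their poses are not given: they have to be found in the camera images.
- grain_tin: open round aluminium tin, 56 mm wide and 27 mm high, about 80 g, with grain in it; origin at the centre of its underside, z up. It starts on the worktop at one of three spots to the right of the lift, in any turn; it is best gripped across its width with the fingers astride it.
- empty_tin_1: open empty aluminium tin of the same size as the grain tin, loose, standing near it; to be left alone; origin at the centre of its underside
- empty_tin_2: another open empty tin of the same size, loose; to be left alone; origin at the centre of its underside
- funnel: white funnel standing mouth down on the worktop in front of the tins, 103 mm wide, 84 mm high, loose; to be left alone; origin at the centre of its underside
- lift_stand: fixed sample lift: dark base 175 x 130 mm, 10 mm thick; grey housing 88 (x) x 80 (y) mm, 136 mm high, from whose top a toothed bar with the round plate rises; behind it a post 24 x 50 mm, front face at x = +72 mm, carries the measuring head. Origin on the worktop straight below the plate's centre; z up; -x points along the lever toward the robot (turned by at most 0.25 rad).
- lift_plate: flat round aluminium disc, 96 mm wide, 6 mm thick, no rim, on the toothed bar; origin at the centre of its top face, 150 mm above the worktop when the lift joint reads 0; axes as lift_stand. The grain tin belongs here, centred.
- lift (a joint): height of the plate in m above its lowest tooth. Teeth are 14 mm apart: a pawl holds the plate at 0, 14, 28, 42, 56 or 70 mm (1 mm either way); it starts on one of the first three. At 70 mm the rim of a tin on the plate is 8 mm below the head, where it must end; one more tooth would press the tin against the head. It cannot be lowered again.
- pump_lever (a joint): hand lever, rad: 0 = down stop (sloping 0.22 rad below level), 0.60 = up stop. Starts at 0.09 to 0.15. A stroke: raise beyond 0.49, then press below 0.05; this lifts the plate one tooth. Shorter swings gain nothing. At the very bottom the plate is up to 4.5 mm above its tooth and may settle later. No spring: it stays where left, and needs 1 to 5 N at the grip either way, so hold it.
- lever_grip (a point): middle of the black rubber grip of the lever, a round bar 18 mm thick and 90 mm long that points along the lever; it is 160 mm from lever_pivot and 70 to 164 mm above the worktop; its y axis is the lever's pivot axis (horizontal, across the lever), so it is gripped from above with the fingers closing along y
- lever_pivot (a point): pivot of the lever at the front of the housing, 52 mm in front of (-x of lift_stand) the plate's axis and 105 mm above the worktop; the lever swings about y of lift_stand
- measuring_head: white box, 92 x 68 x 59 mm, fixed; origin at the middle of its lower front edge, 255 mm above the worktop and 16 mm behind (+x of) the plate's axis; axes as lift_stand; underside level. It overhangs the rear part of the plate, so a hand that holds the tin over the plate must lean back toward the lever (-x) by 30 to 45 degrees.
Things that resemble listed ones, but are neither listed nor needed, are in the scene too. What is shaped like the grain_tin but purple or red is not meant.

How it is judged:
By the outcome, as a careful person would: the job done as asked, in the order asked, and still so for the second after the job is handed in, with the robot touching nothing.
It also fails if it takes over 72 s, if anything falls off the work surface, if the arm or the gripper's body presses on something with over 40 N, if the wrist force passes 120 N, or if a joint passes its speed limit or range.

### The arm

A 7-joint arm with a two-finger parallel gripper is mounted at the origin on a cart in front of the work surface, level with it; the furniture and walls round the work are solid. World frame = base frame: x ahead of the robot, y to its left, z up, the work surface at z = 0. Lengths are in m, angles in rad, forces in N, time in s.
With the tool pointing down it reaches from about 0.425 to 0.975 m from the base axis. Payload 16.7 kg.
Tool frame: the origin (TCP) lies midway between the tips of the shut fingers; the grasp point (between the pads) lies 19 mm behind it; z points along the fingers, y is the line along which they close (so a half turn about z gives the same grasp; the last joint's range is limited). The gripper opens to 85 mm and grips with 20 to 120 N. Pads are 22 mm wide; open, the fingers measure 114 mm over their backs; the gripper's body (76 mm by 85 mm) begins 54 mm behind the grasp point. The pads swing forward as they close: fully open they stand 13 mm farther back than shut.
Start: joints at [0.951, 0.426, 0.074, 1.606, -0.034, 1.111, -0.067], TCP at [0.306, -0.602, 0.202] pointing down, gripper open.
Joint ranges: [-2.85, 2.85], [-0.5, 2.14], [-1.23, 1.37], [0.21, 2.46], [-1.02, 4.16], [0.16, 2.05], [-2.73, 2.73]. Speed limits (rad/s): [1.89, 1.89, 2.39, 2.39, 3.01, 3.01, 3.01].

### API

Orientations are given as a rotation vector (axis times angle).
In Python, from workcell import env, vision, models gives the robot as it stands.
- The arm moves only by the tool carry_out, never from a script. Its argument "motion" is a list of rows, each an object of numbers: "tx", "ty", "tz": the shift along the tool's x, y, z in mm; "spin": the turn about the tool's z in degrees; "fingers": the finger opening in mm, from 0 to 85.4. In form: [{"tx": .., "ty": .., "tz": .., "spin": .., "fingers": ..}, ...]. A call has 1 to 20 rows; each row is the pose to reach, as a shift and turn from the pose commanded when the call began, along the tool's axes at that moment; what a row does not reach only later rows make up. A row lasts 1/8 s, in which the tool goes at most 62.5 mm and 10.7 degrees, less where a joint would pass 70% of its speed; a pose out of reach is approached as far as the arm can. A call with a gripper value outside its range is refused whole. The fingers move at their own pace and stop on an object; "grip_force" is the grip in N (left out, the last holds). Time passes only in rows, so rows that repeat a pose let the fingers close. It gives the time, the measured TCP pose, the force, the opening and the grip force at its end, in the units of the state.
- env.read_state(): the state, without advancing time (a new reading comes with each control period).
- vision.grab_frame(name): name is "scene" or "top" or "wrist"; returns a dict with "image" (384x512x3 uint8, blue, green, red), "mtx" (3x3 intrinsics, pixels), "rvec" (rotation vector, rad) and "tvec" (3), from world to camera coordinates, as OpenCV has them; the wrist camera has in their place "mount" (4x4, takes a point from camera to tool coordinates, whose origin is the TCP and whose axes are the flange's). Camera axes: x right, y down, z forward; pixel columns grow to the right and rows downward; lengths in m; the calibration is good to about 2 mm. A picture is of the moment at which its call begins: read the wrist's pose just before it. There is no depth.
- env.finish_job(): hands the job in; it is judged then, once.
Trained networks look in a picture, given as the dict that the camera call returned (one of the last four; its "shot" number tells which), for a name from the list of things; names that differ only in an ending like _2 or _b are one class to them, and where a whole thing is asked for, a point or a joint stands for the part that bears it (a point fixed in the world has none). Each returns a list of dicts, best first, with "score" (0 to 1); they miss things now and then, are a little off and sometimes report something else, mostly with a low value. They report only what shows in the picture. A call takes as long as a camera call. They do not tell look-alikes from the thing itself.
- models.recognise(picture, label): "rect" ([left, top, width, height] in pixels, round what is visible of it).
- models.mark_of(picture, label): "uv" ([column, row] in pixels: a listed point, or the origin of a listed thing).
The state is a dict: "time_s": time; "joint_pos": joint angles; "qd": joint speeds; "effort": joint torques, N m; "position": TCP position; "tool_rot": TCP orientation; "wrist_force": force on the tool from outside, world axes, zero at the start; "moment": the same for the moment, N m; "width": opening from 0.0 (shut) to 1.0 (fully open); "gripper_force": force on a finger pad.
Only numpy, scipy, OpenCV 4.12 (cv2) and the standard library are available. Lean on these libraries where they do the work, as an engineer would, in place of code of your own. Each camera call takes 0.05 s, during which the arm holds its last target. There are 200 camera calls.

## Working session

There is one attempt and no reset: what is moved stays moved. The work goes in short steps, Python scripts to look and compute and a tool call to move; the robot and the scene stay as the last step left them, time stands still between calls to the robot, and variables do not carry over. Pictures are saved under pics/ and viewed, at most 10 in all, crops included, and the job is handed in when it is done.

Besides the shell and the picture viewer there is one more tool, called after ">>>" as name(argument=value, ...) on one line, values as JSON. carry_out: Moves the arm, as the interface text tells. Its arguments: {"type":"object","properties":{"motion":{"type":"array","items":{"type":"object","properties":{"tx":{"type":"number"},"ty":{"type":"number"},"tz":{"type":"number"},"spin":{"type":"number"},"fingers":{"type":"number"}}}},"grip_force":{"type":"number"}},"required":["motion"]}

```bash
ls; mkdir -p pics
cat > h.py <<'E'
import numpy as np, cv2
from workcell import env, vision, models
from scipy.spatial.transform import Rotation as R
def cam(p):
    """R (world->cam), t, K"""
    if 'rvec' in p: return cv2.Rodrigues(np.array(p['rvec'],float))[0], np.array(p['tvec'],float).ravel(), np.array(p['mtx'])
    s=env.read_state(); M=np.array(p['mount']); T=np.eye(4)
    T[:3,:3]=R.from_rotvec(s['tool_rot']).as_matrix(); T[:3,3]=s['position']
    C=np.linalg.inv(T@M); return C[:3,:3],C[:3,3],np.array(p['mtx'])
def at_z(p,uv,z):
    A,t,K=cam(p); d=A.T@np.linalg.inv(K)@[uv[0],uv[1],1]; c=-A.T@t
    return c+d*(z-c[2])/d[2]
def proj(p,X):
    A,t,K=cam(p); q=(A@np.atleast_2d(X).T).T+t; q=q@K.T; return q[:,:2]/q[:,2:]
E
python3 - <<'E'
from h import *
s=env.read_state(); print({k:np.round(v,3) for k,v in s.items()})
ims=[]
for n in ('scene','top'):
    p=vision.grab_frame(n); im=p['image'].copy(); 
    for l in ('grain_tin','empty_tin_1','funnel','lift_plate','lever_grip','measuring_head','lift_stand','lever_pivot'):
        for r in models.mark_of(p,l)[:4]:
            print(n,l,np.round(r['uv'],1),round(r['score'],2))
    cv2.imwrite(f'pics/{n}0.png',im)
E
```

```text
pics
{'time_s': np.float64(0.0), 'joint_pos': array([ 0.951,  0.427,  0.074,  1.607, -0.034,  1.111, -0.067]), 'qd': array([ 0.002, -0.   ,  0.   , -0.001, -0.   , -0.   ,  0.   ]), 'effort': array([ 0.000e+00, -9.498e+01,  3.761e+00, -4.635e+01,  1.900e-02,
        1.000e-02, -0.000e+00]), 'position': array([ 0.306, -0.601,  0.202]), 'tool_rot': array([-3.054e+00, -7.320e-01,  1.000e-03]), 'wrist_force': array([ 0.466, -0.153, -0.49 ]), 'moment': array([-0.047,  0.007,  0.007]), 'gripper_force': np.float64(0.0), 'width': np.float64(1.003)}
scene grain_tin [198.3 219.7] 0.89
scene grain_tin [247.6 224. ] 0.84
scene grain_tin [279.7 240.6] 0.65
scene empty_tin_1 [233.2 195.3] 0.73
scene empty_tin_1 [266.5 171.6] 0.65
scene funnel [316.1 204.2] 0.92
scene lift_plate [241.  330.2] 0.51
scene lever_grip [239.9 329.8] 0.59
scene lever_grip [233.6 193.1] 0.16
scene measuring_head [143.5 218.9] 0.71
scene lift_stand [166.  297.5] 0.77
scene lever_pivot [180.7 284.5] 0.84
top grain_tin [252.1 149.4] 0.63
top grain_tin [259.  180.2] 0.55
top grain_tin [259.6 202.8] 0.52
top empty_tin_1 [319.4 166.7] 0.74
top empty_tin_1 [287.  151.4] 0.58
top funnel [304.6 216.4] 0.79
top lift_plate [169.6 152.9] 0.79
top lever_grip [160.8 217.1] 0.7
top measuring_head [161.8 135.5] 0.67
top measuring_head [180.8 160.6] 0.16
top lift_stand [179.6 159.3] 0.74
top lever_pivot [169.9 167.2] 0.98
```

View pics/scene0.png

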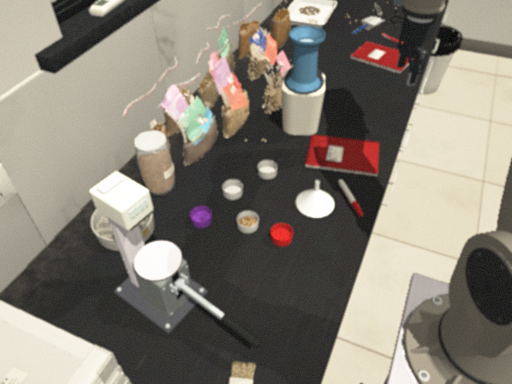

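View pics/top0.png

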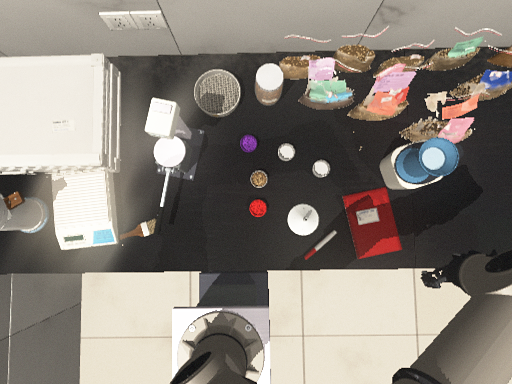

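The top view shows the lift with its plate at (170,152), the lever pointing down to (161,217), the grain tin at (259,180), purple above it, red below it, and white tins at (286,151) and (320,168). The scene view shows the grain tin at (247,222). Next I triangulate.

```bash
cat >> h.py <<'E'
def tri(obs):
    A=[];b=[]
    for p,uv in obs:
        Rm,t,K=cam(p); d=Rm.T@np.linalg.inv(K)@[uv[0],uv[1],1]; d/=np.linalg.norm(d); P=np.eye(3)-np.outer(d,d)
        A.append(P); b.append(P@(-Rm.T@t))
    A=np.vstack(A);b=np.hstack(b); x,*_=np.linalg.lstsq(A,b,rcond=None); return x,np.linalg.norm(A@x-b)
E
python3 - <<'E'
from h import *
s=vision.grab_frame('scene'); t=vision.grab_frame('top')
def best(p,l,near=None):
    r=models.mark_of(p,l)
    if near is not None: r=[min(r,key=lambda q:np.hypot(*(np.array(q['uv'])-near)))]
    return r[0]['uv']
print('tin',tri([(s,best(s,'grain_tin',(247,223))),(t,best(t,'grain_tin',(259,180)))]), at_z(t,best(t,'grain_tin',(259,180)),0))
for l in ('lift_plate','lever_grip','lever_pivot','measuring_head','lift_stand','funnel'):
    a,b=best(s,l),best(t,l); print(l,np.round(a),np.round(b),*tri([(s,a),(t,b)]))
    for q in models.recognise(s,l)[:1]+models.recognise(t,l)[:1]: print('  ',np.round(q['rect']),q['score'])
# bright plate ellipse in the top and scene views
for p,c in ((s,(158,261)),(t,(170,152))):
    g=cv2.cvtColor(p['image'],cv2.COLOR_BGR2GRAY); m=np.zeros((386,514),np.uint8); f=g.copy()
    cv2.floodFill(f,m,c,255,12,12,cv2.FLOODFILL_FIXED_RANGE); m=(m[1:-1,1:-1]>0).astype(np.uint8)
    m=cv2.morphologyEx(m,cv2.MORPH_OPEN,np.ones((5,5),np.uint8))
    k=max(cv2.findContours(m,0,2)[0],key=cv2.contourArea); print(cv2.fitEllipse(k),cv2.boundingRect(k))
c=-cam(t)[0].T@cam(t)[1]; print('topcam',c, cam(t)[2][0,0]); c=-cam(s)[0].T@cam(s)[1]; print(c)
E
```

```text
tin (array([ 0.5649491 , -0.13543534,  0.00867319]), np.float64(0.0034647215038244726)) [ 0.56819837 -0.13472433  0.        ]
lift_plate [158. 262.] [170. 152.] [0.64408075 0.13458857 0.14168059] 0.0005701961867803067
   [174. 280.  89.  68.] 0.69
   [155. 137.  32.  28.] 0.82
lever_grip [242. 327.] [160. 218.] [0.44029743 0.17564569 0.09273976] 0.0038596555912638114
   [176. 279.  86.  68.] 0.93
   [155. 166.  18.  71.] 0.66
lever_pivot [177. 285.] [164. 170.] [0.59135895 0.15674596 0.12030703] 0.0007854662732575729
   [ 97. 175. 164. 172.] 0.8
   [151. 101.  52. 136.] 0.55
measuring_head [144. 219.] [161. 136.] [0.6604443  0.12973146 0.26228188] 0.005064988463190849
   [ 92. 171.  62.  59.] 0.78
   [144.  95.  36.  46.] 0.92Traceback (most recent call last):
  File "<stdin>", line 9, in <module>
  File "<stdin>", line 6, in best
IndexError: list index out of range
```

>>> carry_out(motion=[{"tx":442,"ty":-297,"tz":20,"spin":38,"fingers":85},{"tx":442,"ty":-297,"tz":20,"spin":38,"fingers":85},{"tx":442,"ty":-297,"tz":20,"spin":38,"fingers":85},{"tx":442,"ty":-297,"tz":20,"spin":38,"fingers":85},{"tx":442,"ty":-297,"tz":20,"spin":38,"fingers":85},{"tx":442,"ty":-297,"tz":20,"spin":38,"fingers":85},{"tx":442,"ty":-297,"tz":20,"spin":38,"fingers":85},{"tx":442,"ty":-297,"tz":20,"spin":38,"fingers":85},{"tx":442,"ty":-297,"tz":20,"spin":38,"fingers":85},{"tx":442,"ty":-297,"tz":20,"spin":38,"fingers":85},{"tx":442,"ty":-297,"tz":20,"spin":38,"fingers":85},{"tx":442,"ty":-297,"tz":20,"spin":38,"fingers":85}])

```text
time_s: 3.5
position: [0.5649, -0.1378, 0.1825]
tool_rot: [3.126, -0.305, -0.0]
wrist_force: [0.2, -0.6, 0.0]
width: 0.996
gripper_force: 0.0
```

```bash
cat >> h.py <<'E'
def delta(P):
    s=env.read_state(); M=R.from_rotvec(s['tool_rot']).as_matrix(); return np.round(1000*M.T@(np.array(P)-s['position']),1)
def blob(p,c,tol=12,k=5):
    g=cv2.cvtColor(p['image'],cv2.COLOR_BGR2GRAY); m=np.zeros((386,514),np.uint8)
    cv2.floodFill(g,m,tuple(int(round(v)) for v in c),255,tol,tol,cv2.FLOODFILL_FIXED_RANGE); m=(m[1:-1,1:-1]>0).astype(np.uint8)
    m=cv2.morphologyEx(m,cv2.MORPH_OPEN,np.ones((k,k),np.uint8))
    k=max(cv2.findContours(m,0,2)[0],key=cv2.contourArea); return cv2.fitEllipse(k),cv2.boundingRect(k)
E
python3 - <<'E'
from h import *
p=vision.grab_frame('wrist'); cv2.imwrite('pics/w1.png',p['image'])
st=env.read_state(); print(st['position'],R.from_rotvec(st['tool_rot']).as_matrix().round(3))
for l in ('grain_tin','empty_tin_1','funnel'):
    for r in models.mark_of(p,l)[:4]: print(l,np.round(r['uv'],1),round(r['score'],2),at_z(p,r['uv'],0).round(4),delta(at_z(p,r['uv'],0)))
    for r in models.recognise(p,l)[:4]:
        x,y,w,h=r['rect'];print('  rect',np.round(r['rect']),round(r['score'],2), at_z(p,(x+w/2,y+h/2),.027).round(4))
s=vision.grab_frame('scene'); t=vision.grab_frame('top')
for pp,c in ((s,(158,261)),(t,(170,152))):
    print(blob(pp,c))
E
```

```text
[ 0.564915   -0.13765536  0.18256245] [[ 0.981 -0.193  0.   ]
 [-0.193 -0.981 -0.   ]
 [ 0.     0.    -1.   ]]
grain_tin [251.  167.1] 0.67 [ 0.5673 -0.1297  0.    ] [  0.7  -8.1 182.6]
grain_tin [259.8 231.6] 0.6 [ 0.4745 -0.1236  0.    ] [-91.6   3.8 182.5]
  rect [241. 214.  45.  47.] 0.8 [ 0.4775 -0.129   0.027 ]
  rect [229. 145.  49.  47.] 0.76 [ 0.5703 -0.1332  0.027 ]
  rect [177.  41.  54.  56.] 0.62 [ 0.6892 -0.1026  0.027 ]
empty_tin_1 [412.9 107.2] 0.71 [ 0.6026 -0.3393  0.    ] [ 75.6 191.2 182.6]
empty_tin_1 [311.9  79.2] 0.59 [ 0.6581 -0.2218  0.    ] [107.5  65.2 182.6]
empty_tin_1 [ 35.8 150.5] 0.52 [0.6416 0.1373 0.    ] [  22.2 -284.1  182.6]
empty_tin_1 [ 18.9 334.2] 0.25 [0.3726 0.2877 0.    ] [-270.7 -379.9  182.5]
  rect [293.  51.  53.  53.] 0.74 [ 0.6573 -0.2249  0.027 ]
  rect [393.  82.  55.  50.] 0.61 [ 0.6041 -0.3334  0.027 ]
  rect [  0.  55.  95. 284.] 0.59 [0.585  0.1254 0.027 ]
funnel [373.  238.7] 0.89 [ 0.4331 -0.2785  0.    ] [-102.5  164.4  182.5]
  rect [337. 203.  77.  70.] 0.6 [ 0.449  -0.2713  0.027 ]
(((157.45199584960938, 259.9616394042969), (35.72964859008789, 46.24922180175781), 71.28483581542969), (135, 242, 46, 37))
(((168.99424743652344, 151.5408172607422), (27.658185958862305, 30.87600326538086), 81.17928314208984), (154, 139, 31, 27))
```

View pics/w1.png

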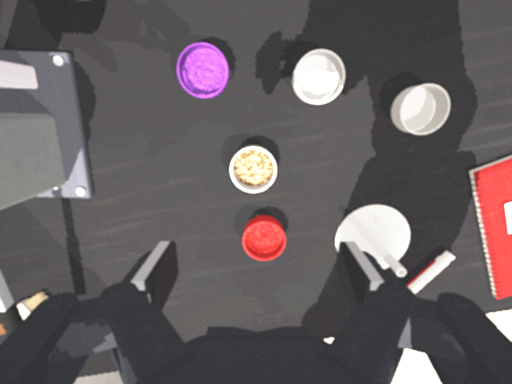

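The wrist view shows the grain tin at (253,169) with free space around it. The red one is at (264,238), and the lift base corner is on the left with bolts at (58,60) and (81,191).

>>> carry_out(motion=[{"tx":3,"ty":-6,"tz":50,"spin":0,"fingers":85},{"tx":3,"ty":-6,"tz":100,"spin":0,"fingers":85},{"tx":3,"ty":-6,"tz":140,"spin":0,"fingers":85},{"tx":3,"ty":-6,"tz":165,"spin":0,"fingers":85},{"tx":3,"ty":-6,"tz":179,"spin":0,"fingers":85},{"tx":3,"ty":-6,"tz":179,"spin":0,"fingers":85},{"tx":3,"ty":-6,"tz":179,"spin":0,"fingers":50},{"tx":3,"ty":-6,"tz":179,"spin":0,"fingers":50},{"tx":3,"ty":-6,"tz":179,"spin":0,"fingers":50},{"tx":3,"ty":-6,"tz":179,"spin":0,"fingers":50},{"tx":3,"ty":-6,"tz":179,"spin":0,"fingers":50}], grip_force=25)

```text
time_s: 5.32
position: [0.5695, -0.1311, 0.0036]
tool_rot: [-3.127, 0.302, -0.0]
wrist_force: [-0.1, -0.2, 0.0]
width: 0.588
gripper_force: 0.0
```

Run:
```python
from h import *
from scipy.optimize import least_squares
# lift pose: fit x,y,yaw,lift height to plate ellipse centres (both views)
s=vision.grab_frame('scene'); t=vision.grab_frame('top')
a=blob(s,(158,261))[0][0]; b=blob(t,(170,152))[0][0]
print('plate ell',tri([(s,a),(t,b)]))
for z in (.150,.164,.178): print(z, at_z(t,b,z), at_z(s,a,z), proj(s,[at_z(t,b,z)])-a)
# apparent widths
for z in (.15,.164,.178):
    c=at_z(t,b,z); th=np.linspace(0,2*np.pi,60); ring=np.c_[c[0]+.048*np.cos(th),c[1]+.048*np.sin(th),0*th+z]
    for p in (s,t): print(z,cv2.fitEllipse(proj(p,ring).astype(np.float32))[1])
```

```text
plate ell (array([0.64346245, 0.13540707, 0.14827415]), np.float64(0.0017014444864709168))
0.15 [0.642034   0.13444571 0.15      ] [0.64372628 0.13668542 0.15      ] [[ 1.30361043 -0.55677787]]
0.164 [0.63943253 0.13126317 0.164     ] [0.63595634 0.14438527 0.164     ] [[ 2.0787731  -5.44983099]]
0.178 [0.63683107 0.12808064 0.178     ] [0.6281864  0.15208512 0.178     ] [[  2.86936954 -10.4403066 ]]
0.15 (37.29693603515625, 48.57134246826172)
0.15 (31.380657196044922, 32.11088180541992)
0.164 (37.35525131225586, 48.98795700073242)
0.164 (31.775291442871094, 32.51469802856445)
0.178 (37.40504455566406, 49.415096282958984)
0.178 (32.17997741699219, 32.928794860839844)
```

Run:
```python
from h import *
p=vision.grab_frame('wrist'); cv2.imwrite('pics/w2.png',p['image']); s=env.read_state(); print(s['width'],s['gripper_force'])
```

```text
0.5824559957447791 0.0
```

View pics/w2.png

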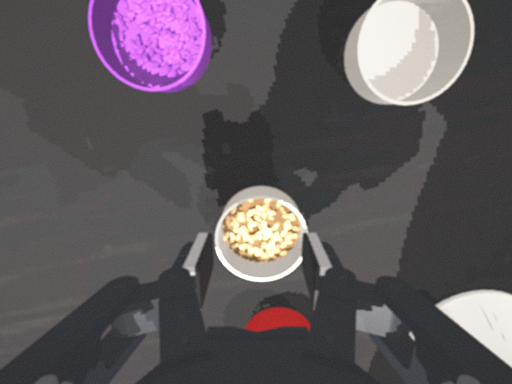

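Run:
```python
from h import *
p=vision.grab_frame('wrist'); s=env.read_state()
print(s['position'],at_z(p,(261,239),.027),at_z(p,(215,239),.027),at_z(p,(306,239),.027))
M=R.from_rotvec(s['tool_rot']).as_matrix()
print(proj(p,[np.array(s['position'])+M@np.array(v) for v in ([0,0,0],[0,.025,-.005],[0,-.025,-.005],[0,.025,-.03],[0,-.025,-.03],[.011,.025,-.005],[-.011,.025,-.005])]))
print(np.array(p['mount']).round(3))
for r in models.recognise(p,'grain_tin')[:3]: print(r)
for r in models.mark_of(p,'grain_tin')[:3]: print(r,at_z(p,r['uv'],0))
```

```text
[ 0.56943785 -0.13103497  0.00342071] [ 0.56949888 -0.1330217   0.027     ] [ 0.574705   -0.10626567  0.027     ] [ 0.56440403 -0.15920593  0.027     ]
[[257.60508123 223.69399002]
 [295.64083461 226.76201721]
 [219.60380117 226.73663758]
 [301.5565621  244.82180511]
 [213.96841657 244.80007164]
 [296.35851289 211.10657447]
 [294.94836172 241.86762918]]
[[ 0.001 -0.956 -0.294  0.075]
 [ 1.     0.     0.001 -0.001]
 [-0.001 -0.294  0.956 -0.172]
 [ 0.     0.     0.     1.   ]]
{'rect': [214.7, 188.3, 89.6, 92.9], 'score': 0.94}
{'rect': [245.6, 306.3, 64.4, 27.4], 'score': 0.8}
{'uv': [277.8, 333.7], 'score': 0.91} [ 0.47257234 -0.12854319  0.        ]
{'uv': [166.1, 45.0], 'score': 0.74} [ 0.68632151 -0.10052521  0.        ]
{'uv': [261.2, 222.4], 'score': 0.63} [ 0.56844422 -0.13337063  0.        ]
```

>>> carry_out(motion=[{"tx":0,"ty":-1,"tz":0,"spin":0,"fingers":30},{"tx":0,"ty":-1,"tz":0,"spin":0,"fingers":30},{"tx":0,"ty":-1,"tz":0,"spin":0,"fingers":30},{"tx":0,"ty":-1,"tz":0,"spin":0,"fingers":30}], grip_force=30)

```text
time_s: 6.12
position: [0.5697, -0.1301, 0.0034]
tool_rot: [-3.127, 0.302, 0.0]
wrist_force: [-0.4, 0.1, -0.0]
width: 0.353
gripper_force: 0.0
```

Run:
```python
from h import *
p=vision.grab_frame('wrist'); s=vision.grab_frame('scene'); 
c=cv2.resize(s['image'][170:270,190:310],(480,400),interpolation=cv2.INTER_CUBIC)
cv2.imwrite('pics/w3.png',cv2.resize(np.hstack([cv2.resize(p['image'],(512,384)),cv2.resize(c,(460,384))]),(800,316)))
s=env.read_state(); print(s['width'],s['gripper_force'])
```

```text
0.3493952590427141 0.0
```

View pics/w3.png

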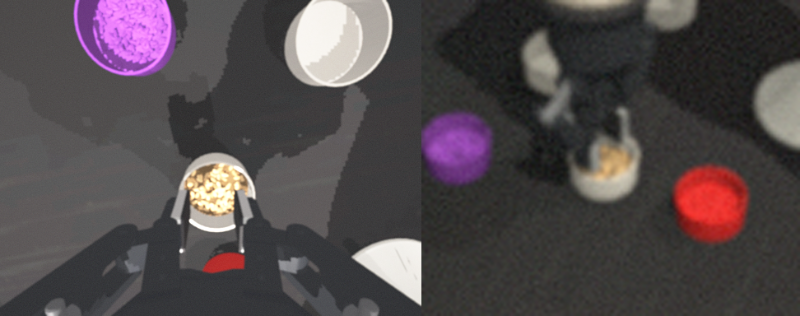

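Run:
```python
from h import *
p=vision.grab_frame('wrist'); s=vision.grab_frame('scene')
a=cv2.resize(p['image'][160:320,190:350],(480,480),interpolation=cv2.INTER_CUBIC)
c=cv2.resize(s['image'][185:245,205:245+20],(320,320),interpolation=cv2.INTER_CUBIC)
c=cv2.copyMakeBorder(c,0,160,0,0,cv2.BORDER_CONSTANT)
cv2.imwrite('pics/w4.png',np.hstack([a,c]))
s=env.read_state(); M=R.from_rotvec(s['tool_rot']).as_matrix()
for z in (0,-.008,-.02,-.03,-.05): print(z,((proj(p,[np.array(s['position'])+M@np.array([x,.015,z]) for x in (-.011,.011)])-[190,160])*3).round())
```

```text
0 [[268. 235.]
 [271. 145.]]
-0.008 [[271. 252.]
 [274. 158.]]
-0.02 [[276. 279.]
 [279. 180.]]
-0.03 [[280. 305.]
 [284. 201.]]
-0.05 [[291. 368.]
 [296. 252.]]
```

View pics/w4.png

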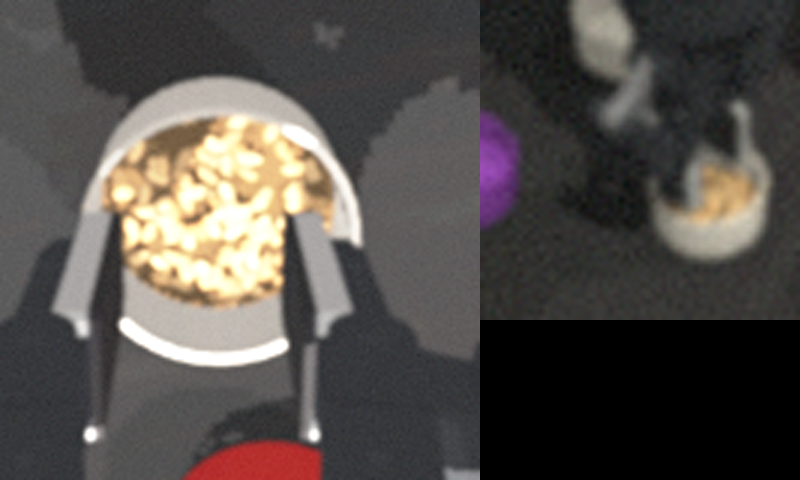

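The crop shows both fingers inside the tin opening, above the grain and clear of the rim. The tips stand about 34 mm higher than the given TCP suggests, so the tin has not moved. I'll lift, open, and make a guarded descent further down.

>>> carry_out(motion=[{"tx":0,"ty":2,"tz":-30,"spin":0,"fingers":30},{"tx":0,"ty":2,"tz":-30,"spin":0,"fingers":30},{"tx":0,"ty":2,"tz":-30,"spin":0,"fingers":85},{"tx":0,"ty":2,"tz":-30,"spin":0,"fingers":85},{"tx":0,"ty":2,"tz":-30,"spin":0,"fingers":85},{"tx":0,"ty":2,"tz":-30,"spin":0,"fingers":85},{"tx":0,"ty":2,"tz":-30,"spin":0,"fingers":85},{"tx":0,"ty":2,"tz":-30,"spin":0,"fingers":85}])

```text
time_s: 7.32
position: [0.5693, -0.132, 0.0334]
tool_rot: [-3.127, 0.302, 0.0]
wrist_force: [-0.3, -0.9, 0.6]
width: 0.997
gripper_force: 0.0
```

Run:
```python
from h import *
p=vision.grab_frame('wrist'); cv2.imwrite('pics/w5.png',p['image'])
s=env.read_state(); M=R.from_rotvec(s['tool_rot']).as_matrix(); print(s['position'],s['width'])
for y in (-.0427,.0427):
  for z in (0,-.013,-.03,-.05): print(y,z,proj(p,[np.array(s['position'])+M@np.array([x,y,z]) for x in (-.011,.011)]).round())
for r in models.recognise(p,'grain_tin')[:3]: print(r)
sc=vision.grab_frame('scene'); print('tcp in scene',proj(sc,[s['position'],np.array(s['position'])+[0,0,.05]]),'shot',sc['shot'])
cv2.imwrite('pics/s5.png',cv2.resize(sc['image'][130:280,160:320],(640,600),interpolation=cv2.INTER_CUBIC))
```

```text
[ 0.56926272 -0.13203708  0.03340137] 0.9949979823332967
-0.0427 0 [[195. 238.]
 [193. 208.]]
-0.0427 -0.013 [[191. 248.]
 [189. 216.]]
-0.0427 -0.03 [[184. 262.]
 [181. 227.]]
-0.0427 -0.05 [[175. 283.]
 [171. 244.]]
0.0427 0 [[320. 238.]
 [322. 208.]]
0.0427 -0.013 [[324. 248.]
 [327. 216.]]
0.0427 -0.03 [[331. 262.]
 [334. 227.]]
0.0427 -0.05 [[341. 283.]
 [345. 244.]]
{'rect': [242.4, 285.4, 67.8, 49.9], 'score': 0.96}
{'rect': [218.9, 176.6, 78.8, 77.5], 'score': 0.81}
{'rect': [120.1, 0.6, 97.3, 93.5], 'score': 0.74}
tcp in scene [[247.16290176 217.50528074]
 [246.63211122 204.14076617]] shot 17
```

View pics/s5.png

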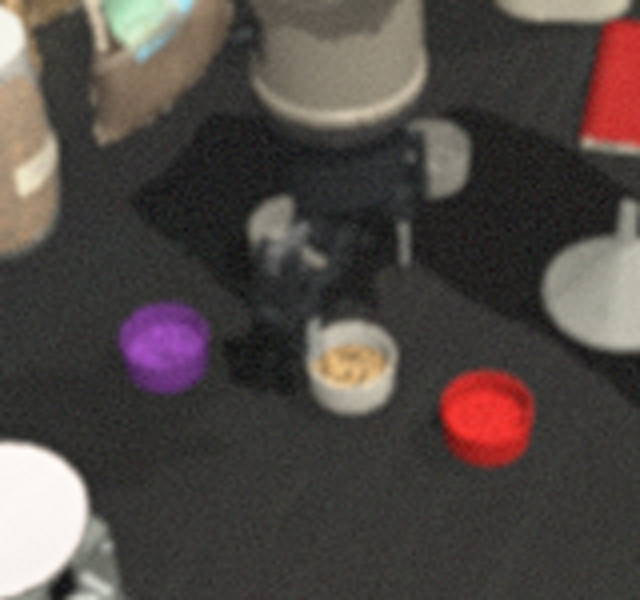

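The scene crop shows the open tips about 50 mm above the projected TCP, so the real fingers are about 35 mm shorter than stated. The tin is undisturbed at (352,365). I'll descend deeper accordingly.

>>> carry_out(motion=[{"tx":0,"ty":1,"tz":30,"fingers":85},{"tx":0,"ty":1,"tz":48,"fingers":85},{"tx":0,"ty":1,"tz":56,"fingers":85},{"tx":0,"ty":1,"tz":62,"fingers":85},{"tx":0,"ty":1,"tz":62,"fingers":85}])

```text
schema error: expected keys tx, ty, tz, spin, fingers
```

>>> carry_out(motion=[{"tx":0,"ty":1,"tz":30,"spin":0,"fingers":85},{"tx":0,"ty":1,"tz":48,"spin":0,"fingers":85},{"tx":0,"ty":1,"tz":56,"spin":0,"fingers":85},{"tx":0,"ty":1,"tz":62,"spin":0,"fingers":85},{"tx":0,"ty":1,"tz":62,"spin":0,"fingers":85}])

```text
time_s: 8.1
position: [0.5691, -0.133, -0.0286]
tool_rot: [-3.127, 0.302, 0.0]
wrist_force: [-0.5, -0.0, 0.3]
width: 0.994
gripper_force: 0.0
```

>>> carry_out(motion=[{"tx":0,"ty":0,"tz":3,"spin":0,"fingers":46},{"tx":0,"ty":0,"tz":3,"spin":0,"fingers":46},{"tx":0,"ty":0,"tz":3,"spin":0,"fingers":46},{"tx":0,"ty":0,"tz":3,"spin":0,"fingers":46},{"tx":0,"ty":0,"tz":3,"spin":0,"fingers":46},{"tx":0,"ty":0,"tz":3,"spin":0,"fingers":46}], grip_force=25)

```text
time_s: 8.85
position: [0.5692, -0.133, -0.0312]
tool_rot: [-3.127, 0.302, -0.0]
wrist_force: [-2.6, 0.9, 5.8]
width: 0.614
gripper_force: 26.6
```

Run:
```python
from h import *
p=vision.grab_frame('wrist')
s=env.read_state(); M=R.from_rotvec(s['tool_rot']).as_matrix(); print(s['position'],s['width'],s['gripper_force'],s['wrist_force'])
for z in (-.03,-.04,-.05): print(z,((proj(p,[np.array(s['position'])+M@np.array([x,y,z]) for x in (-.011,.011) for y in (.028,-.028)])-[170,130])*3).round().tolist())
cv2.imwrite('pics/w6.png',cv2.resize(p['image'][130:330,170:350],(540,600),interpolation=cv2.INTER_CUBIC))
```

```text
[ 0.56922481 -0.13296167 -0.03121678] 0.6139847471608099 26.59142577462856 [-0.80893096  0.89522766  5.3628221 ]
-0.03 [[407.0, 395.0], [119.0, 395.0], [414.0, 291.0], [113.0, 291.0]]
-0.04 [[417.0, 425.0], [110.0, 425.0], [424.0, 315.0], [103.0, 315.0]]
-0.05 [[427.0, 458.0], [100.0, 458.0], [435.0, 342.0], [92.0, 342.0]]
```

View pics/w6.png

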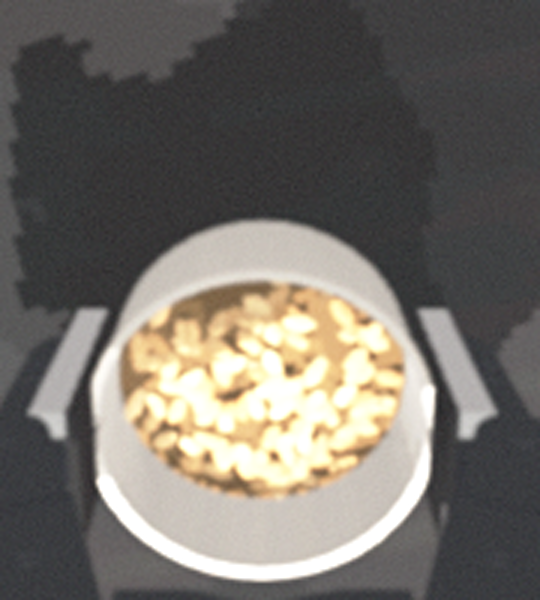

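Gripped: the tin sits between the pads with rim at (265,430) in the crop, and the pads read 26.6 N. Before going near the head I check how low the wide wrist cylinder reaches.

Run:
```python
from h import *
from scipy.optimize import least_squares
s=vision.grab_frame('scene'); c=np.array([0.5693,-.132])
th=np.linspace(0,2*np.pi,200)
def f(v):
    P=proj(s,np.c_[c[0]+v[1]*np.cos(th),c[1]+v[1]*np.sin(th),0*th+v[0]]); return [P[:,0].min()-222.5,P[:,0].max()-267,P[:,1].max()-162]
r=least_squares(f,[.25,.06]); print('cyl bottom above TCP',r.x[0]-.0334,'radius',r.x[1],r.fun)
```

```text
cyl bottom above TCP 0.23154045864660283 radius 0.048543479884105796 [-0.38162102 -0.40181098  0.030096  ]
```

>>> carry_out(motion=[{"tx":0,"ty":0,"tz":-30,"spin":0,"fingers":46},{"tx":0,"ty":0,"tz":-70,"spin":0,"fingers":46},{"tx":0,"ty":0,"tz":-115,"spin":0,"fingers":46},{"tx":0,"ty":0,"tz":-160,"spin":0,"fingers":46},{"tx":0,"ty":-10,"tz":-195,"spin":0,"fingers":46},{"tx":-5,"ty":-40,"tz":-210,"spin":0,"fingers":46},{"tx":-13,"ty":-80,"tz":-215,"spin":0,"fingers":46},{"tx":-20,"ty":-120,"tz":-215,"spin":0,"fingers":46},{"tx":-20,"ty":-160,"tz":-215,"spin":0,"fingers":46},{"tx":-20,"ty":-190,"tz":-215,"spin":0,"fingers":46},{"tx":-20,"ty":-190,"tz":-215,"spin":0,"fingers":46}])

```text
time_s: 10.32
position: [0.5858, 0.06, 0.1833]
tool_rot: [-3.127, 0.296, 0.0]
wrist_force: [0.4, -0.7, -1.9]
width: 0.614
gripper_force: 27.3
```

Run:
```python
from h import *
p=vision.grab_frame('wrist'); st=env.read_state(); cv2.imwrite('pics/w7.png',p['image'])
print(st['position'],st['gripper_force'],st['wrist_force'])
for l in ('lift_plate','lever_pivot','lever_grip','measuring_head'):
    for r in models.mark_of(p,l)[:2]: print(l,np.round(r['uv']),round(r['score'],2),at_z(p,r['uv'],{'lift_plate':.15,'lever_pivot':.105,'lever_grip':.09,'measuring_head':.255}[l]))
c=proj(p,[[.643,.135,.15]]); print('exp plate',c)
try: e=blob(p,c[0]-[0,20]); print(e, at_z(p,e[0][0],.15))
except Exception as x: print(x)
```

```text
[0.58563539 0.05814658 0.18322075] 27.342657814337194 [ 0.79750078 -0.99993529 -1.10075835]
lift_plate [146. 153.] 0.59 [0.64341181 0.12996536 0.15      ]
lever_pivot [170. 200.] 0.63 [0.5919677  0.14023794 0.105     ]
measuring_head [ 27. 153.] 0.89 [0.65980307 0.12713004 0.255     ]
exp plate [[139.06620645 154.94231096]]
(((147.58935546875, 141.3415985107422), (105.58206176757812, 120.8088607788086), 91.77972412109375), (86, 86, 121, 112)) [0.65141301 0.12568043 0.15      ]
```

View pics/w7.png

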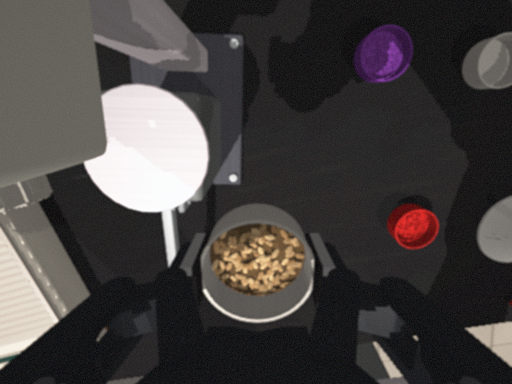

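The wrist view shows the plate disc (right edge col 209, bottom row 212), partly hidden by the head at top left. The bolts at (234,42) and (233,178) line up vertically, so the hand's turn matches the lift's. Fitting the disc edge gives its centre.

Run:
```python
from h import *
from scipy.optimize import least_squares
p=vision.grab_frame('wrist'); st=env.read_state()
g=cv2.cvtColor(p['image'],cv2.COLOR_BGR2GRAY); m=(g>190).astype(np.uint8); m[225:]=0; m[:,:80]=0
m=cv2.morphologyEx(m,cv2.MORPH_OPEN,np.ones((7,7),np.uint8)); k=max(cv2.findContours(m,0,1)[0],key=cv2.contourArea)[:,0]
q=np.array([at_z(p,c,.15)[:2] for c in k if c[0]>112])
r=least_squares(lambda v:np.hypot(*(q-v[:2]).T)-v[2],[.643,.133,.048],loss='soft_l1',f_scale=.001); print(r.x,np.abs(r.fun).mean(),len(q))
r2=least_squares(lambda v:np.hypot(*(q-v[:2]).T)-.048,[.643,.133],loss='soft_l1',f_scale=.001); print(r2.x)
yaw=np.arctan2(*R.from_rotvec(st['tool_rot']).as_matrix()[[1,0],0]); print('tool yaw',yaw)
a,b=at_z(p,(234,42),.01),at_z(p,(233,178),.01); print('bolt yaw',np.arctan2(a[1]-b[1],a[0]-b[0]))
C=np.r_[r2.x,.119]; ux=np.array([np.cos(yaw),np.sin(yaw),0]); print(st['position'],delta(C-.034*ux), delta(C))
```

```text
[0.64360454 0.13512293 0.04694809] 0.0011578138898461583 256
[0.64363078 0.1363779 ]
tool yaw -0.19384222547283422
bolt yaw -0.2257676769863626
[0.58573853 0.0562505  0.18344298] [  7.4 -89.8  64.4] [ 41.4 -89.8  64.4]
```

>>> carry_out(motion=[{"tx":2,"ty":-30,"tz":0,"spin":0,"fingers":46},{"tx":5,"ty":-65,"tz":0,"spin":0,"fingers":46},{"tx":6,"ty":-89,"tz":0,"spin":0,"fingers":46},{"tx":6,"ty":-89,"tz":15,"spin":0,"fingers":46},{"tx":6,"ty":-89,"tz":35,"spin":0,"fingers":46},{"tx":6,"ty":-89,"tz":50,"spin":0,"fingers":46},{"tx":6,"ty":-89,"tz":57,"spin":0,"fingers":46},{"tx":6,"ty":-89,"tz":60,"spin":0,"fingers":46},{"tx":6,"ty":-89,"tz":60,"spin":0,"fingers":46}])

```text
time_s: 11.75
position: [0.6089, 0.1434, 0.1237]
tool_rot: [-3.127, 0.302, -0.001]
wrist_force: [-0.3, -0.1, -1.1]
width: 0.614
gripper_force: 27.3
```

>>> carry_out(motion=[{"tx":0,"ty":0,"tz":2,"spin":0,"fingers":46},{"tx":0,"ty":0,"tz":3.5,"spin":0,"fingers":46},{"tx":0,"ty":0,"tz":3.5,"spin":0,"fingers":46}])

```text
time_s: 12.12
position: [0.6087, 0.1435, 0.1199]
tool_rot: [-3.127, 0.302, 0.0]
wrist_force: [-0.0, -0.6, -1.4]
width: 0.612
gripper_force: 27.3
```

>>> carry_out(motion=[{"tx":0,"ty":0,"tz":1,"spin":0,"fingers":46},{"tx":0,"ty":0,"tz":1,"spin":0,"fingers":46},{"tx":0,"ty":0,"tz":1,"spin":0,"fingers":46}])

```text
time_s: 12.5
position: [0.6087, 0.1435, 0.1189]
tool_rot: [-3.127, 0.302, 0.0]
wrist_force: [0.2, -0.1, -0.8]
width: 0.614
gripper_force: 27.3
```

>>> carry_out(motion=[{"tx":0,"ty":0,"tz":0.8,"spin":0,"fingers":46},{"tx":0,"ty":0,"tz":1,"spin":0,"fingers":46},{"tx":0,"ty":0,"tz":1,"spin":0,"fingers":46}])

```text
time_s: 12.88
position: [0.6088, 0.1435, 0.1181]
tool_rot: [-3.127, 0.302, -0.0]
wrist_force: [0.2, -0.0, 1.9]
width: 0.614
gripper_force: 27.6
```

>>> carry_out(motion=[{"tx":0,"ty":0,"tz":0,"spin":0,"fingers":60},{"tx":0,"ty":0,"tz":0,"spin":0,"fingers":75},{"tx":0,"ty":0,"tz":0,"spin":0,"fingers":80},{"tx":0,"ty":0,"tz":-15,"spin":0,"fingers":80},{"tx":0,"ty":0,"tz":-45,"spin":0,"fingers":80},{"tx":0,"ty":0,"tz":-50,"spin":0,"fingers":80},{"tx":-25,"ty":0,"tz":-50,"spin":0,"fingers":80},{"tx":-60,"ty":0,"tz":-50,"spin":0,"fingers":25},{"tx":-60,"ty":0,"tz":-50,"spin":0,"fingers":25},{"tx":-60,"ty":0,"tz":-50,"spin":0,"fingers":25},{"tx":-60,"ty":0,"tz":-50,"spin":0,"fingers":25},{"tx":-60,"ty":0,"tz":-50,"spin":0,"fingers":25}])

```text
time_s: 14.38
position: [0.5502, 0.1548, 0.1678]
tool_rot: [3.127, -0.303, -0.0]
wrist_force: [-0.2, 1.2, 0.2]
width: 0.295
gripper_force: 0.0
```

```bash
cat >> h.py <<'E'
def rimfit(p,z,c0,box=None):
    """grain tin rim centre from recognise rect nearest expected rim centre"""
    e=proj(p,[c0+[z]])[0]; r=min(models.recognise(p,'grain_tin'),key=lambda r:np.hypot(r['rect'][0]+r['rect'][2]/2-e[0],r['rect'][1]+r['rect'][3]/2-e[1]))
    return np.round(r['rect'],1),r['score'],e
E
python3 - <<'E'
from h import *
p=vision.grab_frame('wrist'); st=env.read_state(); cv2.imwrite('pics/w8.png',p['image'])
print(st['position'],st['width'])
C=np.array([.6436,.1357]); yaw=-.2; u=np.array([np.cos(yaw),np.sin(yaw)])
for d in (-.034,0): print(d,proj(p,[list(C+d*u)+[.177]]))
for l in ('grain_tin','empty_tin_1'):
    for r in models.recognise(p,l)[:4]: x,y,w,h=r['rect']; print(l,np.round(r['rect']),round(r['score'],2),at_z(p,(x+w/2,y+h/2),.177))
for n in ('scene','top'):
    q=vision.grab_frame(n); cv2.imwrite(f'pics/{n}8.png',q['image'])
    for r in models.recognise(q,'grain_tin')[:4]: x,y,w,h=r['rect'];print(n,np.round(r['rect']),round(r['score'],2),at_z(q,(x+w/2,y+h/2),.163))
a=p['image'][:300,100:420]
cv2.imwrite('pics/m8.png',np.hstack([cv2.resize(a,(400,375)),cv2.resize(cv2.imread('pics/scene8.png')[190:310,100:220],(375,375))]))
E
```

```text
[0.55008362 0.15485014 0.16776183] 0.29656016335933405
-0.034 [[258.90668378 131.90450543]]
0 [[259.53898964  67.73524238]]
grain_tin [463. 170.  48.  46.] 0.83 [0.54725937 0.01103697 0.177     ]
grain_tin [444.   0.  68.  27.] 0.77 [0.64728291 0.02075576 0.177     ]
grain_tin [210.  88.  95.  94.] 0.76 [0.60842166 0.14379235 0.177     ]
empty_tin_1 [246. 182.  17. 146.] 0.28 [0.53222238 0.16079192 0.177     ]
scene [270. 227.  23.  22.] 0.84 [ 0.42920891 -0.00766893  0.163     ]
scene [154. 256.  27.  26.] 0.59 [0.60720298 0.15470106 0.163     ]
scene [204. 208.   6.   8.] 0.54 [ 0.60688868 -0.009322    0.163     ]
top [250. 199.  16.  20.] 0.64 [ 0.46564895 -0.13047958  0.163     ]
top [239. 138.  20.  16.] 0.52 [ 0.65193594 -0.1048339   0.163     ]
```

View pics/m8.png

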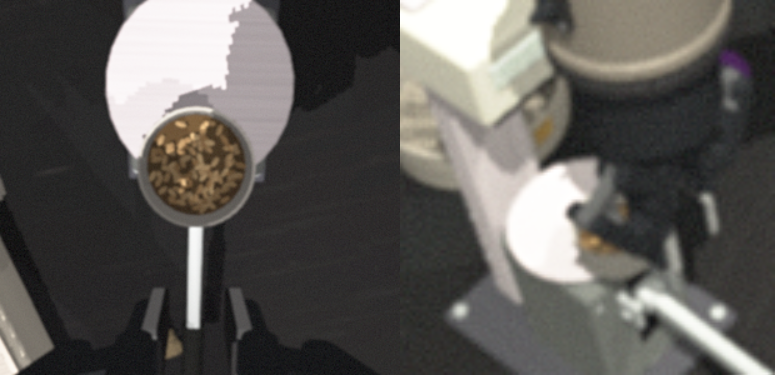

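The view shows the tin standing upright at the front of the plate, laterally centred, with the lever below it. I'll lower the half-shut fingers behind it and push gently in, short of the final position at first.

>>> carry_out(motion=[{"tx":0,"ty":1,"tz":20,"spin":0,"fingers":25},{"tx":0,"ty":1,"tz":40,"spin":0,"fingers":25},{"tx":10,"ty":1,"tz":40,"spin":0,"fingers":25},{"tx":17,"ty":1,"tz":40,"spin":0,"fingers":25},{"tx":21,"ty":1,"tz":40,"spin":0,"fingers":25},{"tx":25,"ty":1,"tz":40,"spin":0,"fingers":25},{"tx":29,"ty":1,"tz":40,"spin":0,"fingers":25},{"tx":33,"ty":1,"tz":40,"spin":0,"fingers":25},{"tx":37,"ty":1,"tz":40,"spin":0,"fingers":25},{"tx":41,"ty":1,"tz":40,"spin":0,"fingers":25},{"tx":45,"ty":1,"tz":40,"spin":0,"fingers":25},{"tx":48,"ty":1,"tz":40,"spin":0,"fingers":25},{"tx":50,"ty":1,"tz":40,"spin":0,"fingers":25},{"tx":50,"ty":1,"tz":40,"spin":0,"fingers":25}])

```text
time_s: 16.48
position: [0.5988, 0.1444, 0.1279]
tool_rot: [-3.127, 0.302, -0.0]
wrist_force: [-0.4, -1.0, 1.0]
width: 0.291
gripper_force: 0.2
```

```bash
cat >> h.py <<'E'
def tin_on_plate(p,zp,C=np.array([.6436,.1357])):
    e=proj(p,[[*C,zp+.027]])[0]; print('expected centred',e.round(1))
    for r in models.recognise(p,'grain_tin')[:5]:
        x,y,w,h=r['rect']; c=at_z(p,(x+w/2,y+h/2),zp+.027)[:2]
        if np.hypot(*(c-C))<.06:
            d=c-C; M=R.from_rotvec(env.read_state()['tool_rot']).as_matrix()
            print(np.round(r['rect']),round(r['score'],2),'off centre, tool x,y mm',(1000*M[:2,:2].T@d).round(1))
E
python3 - <<'E'
from h import *
p=vision.grab_frame('wrist'); st=env.read_state(); cv2.imwrite('pics/w9.png',p['image'])
print(st['position'],st['wrist_force']); tin_on_plate(p,.15)
E
```

```text
[0.59878898 0.1443529  0.12789901] [-0.71942868 -0.27997898 -0.57713501]
expected centred [257.9 174.6]
[198. 183. 116.  67.] 0.74 off centre, tool x,y mm [-20.6  -0.7]
```

```bash
cat >> h.py <<'E'
def grain(p,zg,C=np.array([.6436,.1357])):
    h=cv2.cvtColor(p['image'],cv2.COLOR_BGR2HSV); m=cv2.inRange(h,(8,60,40),(32,255,255))
    m=cv2.morphologyEx(m,cv2.MORPH_CLOSE,np.ones((9,9),np.uint8)); n,l,s,c=cv2.connectedComponentsWithStats(m)
    M=R.from_rotvec(env.read_state()['tool_rot']).as_matrix()[:2,:2]
    for i in range(1,n):
        if s[i,4]>60:
            w=at_z(p,c[i],zg)[:2]
            if np.hypot(*(w-C))<.07: print('grain',s[i].tolist(),c[i].round(1),'off mm',(1000*M.T@(w-C)).round(1))
E
python3 - <<'E'
from h import *
p=vision.grab_frame('wrist'); grain(p,.168)
im=p['image']; g=cv2.cvtColor(im,cv2.COLOR_BGR2GRAY)
print('col 257:',g[60:330:6,257].tolist())
h=cv2.cvtColor(im,cv2.COLOR_BGR2HSV); print('sat:',h[60:330:6,257,1].tolist())
for q in (vision.grab_frame('scene'),vision.grab_frame('top')): grain(q,.168)
old=cv2.imread('pics/w8.png'); print('w8'); grain({**p,'image':old},.168)
E
```

```text
grain [211, 184, 96, 48, 3477] [257.7 204.1] off mm [-17.5  -0. ]
col 257: [15, 25, 13, 27, 18, 22, 19, 16, 20, 17, 20, 14, 17, 22, 18, 19, 21, 17, 21, 20, 24, 74, 99, 116, 55, 78, 104, 97, 71, 106, 108, 111, 252, 250, 249, 250, 248, 248, 247, 247, 245, 240, 240, 228, 200]
sat: [104, 20, 134, 18, 38, 33, 26, 111, 55, 81, 53, 0, 81, 44, 38, 58, 23, 15, 59, 94, 0, 106, 98, 95, 118, 124, 109, 110, 108, 12, 18, 22, 1, 1, 0, 1, 0, 1, 0, 1, 1, 0, 1, 2, 4]
grain [165, 146, 10, 15, 99] [170.2 151.9] off mm [-4.2  9.9]
w8
grain [218, 91, 79, 81, 4953] [256.6 131.2] off mm [18.6 -0.7]
grain [231, 263, 16, 25, 242] [238.  276.2] off mm [-59.6 -10.9]
```

Run:
```python
from h import *
p=vision.grab_frame('wrist'); g=cv2.cvtColor(p['image'],cv2.COLOR_BGR2GRAY)
C=np.array([.6436,.1357]); M=R.from_rotvec(env.read_state()['tool_rot']).as_matrix()[:2,:2]
print(g[225:262,257].tolist())
for r in (244,248,250,252): print(r,(1000*M.T@(at_z(p,(257,r),.177)[:2]-C)).round(1))
row=g[200]; print(row[185:225].tolist(),row[290:330].tolist())
for c in (198,314): print(c,[(1000*M.T@(at_z(p,(c,r),.177)[:2]-C)).round(1).tolist() for r in (185,200,215)])
f=open('/dev/null'); st=env.read_state(); print((1000*M.T@(np.array(st['position'])[:2]-C)).round(1))
```

```text
[104, 94, 84, 69, 66, 82, 100, 106, 110, 111, 110, 112, 108, 110, 111, 110, 110, 112, 110, 109, 109, 111, 115, 121, 177, 242, 253, 251, 251, 251, 250, 250, 251, 250, 250, 250, 250]
244 [-35.2  -0.4]
248 [-37.4  -0.4]
250 [-38.5  -0.4]
252 [-39.6  -0.4]
[191, 250, 255, 255, 255, 254, 254, 255, 255, 251, 225, 203, 194, 174, 143, 131, 124, 124, 117, 106, 102, 103, 105, 100, 101, 100, 101, 100, 84, 66, 52, 51, 68, 90, 102, 106, 106, 94, 81, 65] [114, 112, 112, 110, 107, 111, 110, 101, 98, 98, 105, 91, 78, 77, 94, 101, 106, 108, 101, 103, 103, 105, 104, 109, 122, 149, 173, 182, 189, 195, 192, 194, 193, 190, 191, 194, 192, 193, 193, 186]
198 [[-5.0, -27.6], [-12.3, -28.1], [-19.9, -28.6]]
314 [[-5.0, 25.9], [-12.3, 26.3], [-19.8, 26.8]]
[-45.7   0.1]
```

The front of the head hides the far part. The near rim edge at row 249 puts the tin 10 mm short of centre, matching the contact geometry, so I push 10 mm more and back off.

>>> carry_out(motion=[{"tx":3,"ty":0.5,"tz":0,"spin":0,"fingers":25},{"tx":6,"ty":0.5,"tz":0,"spin":0,"fingers":25},{"tx":8.5,"ty":0.5,"tz":0,"spin":0,"fingers":25},{"tx":10,"ty":0.5,"tz":0,"spin":0,"fingers":25},{"tx":10,"ty":0.5,"tz":0,"spin":0,"fingers":25},{"tx":0,"ty":0.5,"tz":0,"spin":0,"fingers":25},{"tx":-35,"ty":0,"tz":-10,"spin":0,"fingers":25},{"tx":-65,"ty":0,"tz":-30,"spin":0,"fingers":25},{"tx":-80,"ty":0,"tz":-50,"spin":0,"fingers":25},{"tx":-80,"ty":0,"tz":-50,"spin":0,"fingers":25}])

```text
time_s: 18.02
position: [0.5197, 0.1605, 0.1795]
tool_rot: [-3.126, 0.3, -0.004]
wrist_force: [0.8, 0.5, 0.5]
width: 0.294
gripper_force: 0.0
```

```bash
cat >> h.py <<'E'
def discfit(p,z,r,sel,c0):
    from scipy.optimize import least_squares
    q=np.array([at_z(p,c,z)[:2] for c in sel])
    return least_squares(lambda v:np.hypot(*(q-v).T)-r,c0,loss='soft_l1',f_scale=.001)
E
python3 - <<'E'
from h import *
p=vision.grab_frame('wrist'); st=env.read_state(); cv2.imwrite('pics/w10.png',p['image'])
print(st['position'],st['wrist_force']); tin_on_plate(p,.15); grain(p,.168)
C=[.6436,.1357]; M=R.from_rotvec(st['tool_rot']).as_matrix()[:2,:2]
print('tin edge/plate edge px', proj(p,[[*(C+M@[x,y]),z] for x,y,z in ((-.028,0,.177),(-.048,0,.15),(0,.048,.15),(0,-.048,.15))]).round(1).tolist())
g=cv2.cvtColor(p['image'],cv2.COLOR_BGR2GRAY); print(g[60:200:3,257].tolist()); e=proj(p,[[*C,.15]])[0]; r=int(e[1]); print(r,g[r,150:370:4].tolist())
for l in ('lever_grip','lever_pivot'):
    for q in models.mark_of(p,l)[:2]: print(l,np.round(q['uv']),round(q['score'],2),at_z(p,q['uv'],.09))
for n in ('scene','top'):
    q=vision.grab_frame(n); 
    for l in ('lever_grip','lever_pivot'): print(n,l,[(np.round(r['uv'],1).tolist(),round(r['score'],2)) for r in models.mark_of(q,l)[:2]])
    for r in models.recognise(q,'grain_tin')[:5]: x,y,w,h=r['rect'];print(n,np.round(r['rect']),round(r['score'],2),at_z(q,(x+w/2,y+h/2),.163))
E
```

```text
[0.5200769  0.15997187 0.17852903] [-0.30848356  0.46345165 -0.13037373]
expected centred [258.4   9.9]
[209.   0. 101.  72.] 0.66 off centre, tool x,y mm [-12.6   1.3]
grain [219, 0, 83, 64, 4458] [260.   27.8] off mm [-6.5  1.4]
tin edge/plate edge px [[257.7, 65.8], [257.5, 103.3], [332.9, 24.1], [182.2, 24.0]]
[80, 101, 237, 141, 249, 248, 249, 251, 249, 249, 249, 250, 251, 250, 146, 124, 130, 129, 122, 129, 142, 141, 139, 138, 139, 159, 244, 244, 244, 244, 243, 242, 242, 243, 242, 241, 240, 240, 240, 241, 240, 237, 238, 236, 236, 235, 235]
24 [35, 41, 37, 39, 39, 42, 43, 40, 39, 203, 246, 247, 247, 235, 234, 233, 225, 99, 91, 114, 155, 119, 152, 210, 115, 98, 136, 186, 160, 198, 175, 91, 102, 114, 199, 46, 57, 75, 87, 127, 166, 169, 170, 169, 166, 166, 60, 29, 26, 22, 24, 25, 20, 27, 33]
lever_grip [253. 264.] 0.79 [0.43774967 0.17991571 0.09      ]
lever_pivot [258. 110.] 0.78 [0.59116298 0.14486479 0.09      ]
scene lever_grip [([241.6, 331.9], 0.88)]
scene lever_pivot [([178.4, 283.7], 0.63)]
scene [143. 238.  30.  32.] 0.79 [0.64370674 0.13259105 0.163     ]
scene [268. 226.  25.  24.] 0.75 [ 0.43205559 -0.00529152  0.163     ]
top lever_grip [([158.4, 219.4], 0.55)]
top lever_pivot [([168.7, 166.1], 0.9)]
top [159. 137.  20.  25.] 0.88 [0.64489522 0.13198192 0.163     ]
top [241. 138.  17.  15.] 0.58 [ 0.65126835 -0.10821993  0.163     ]
top [250. 199.  19.  19.] 0.53 [ 0.46780208 -0.13211928  0.163     ]
```

Laterally the tin is centred on the plate. Along x it is about 2.5 mm short, so one small extra nudge.

>>> carry_out(motion=[{"tx":25,"ty":0.5,"tz":10,"spin":0,"fingers":25},{"tx":50,"ty":0.5,"tz":35,"spin":0,"fingers":25},{"tx":75,"ty":0.5,"tz":50,"spin":0,"fingers":25},{"tx":85,"ty":0.5,"tz":50,"spin":0,"fingers":25},{"tx":90,"ty":0.5,"tz":50,"spin":0,"fingers":25},{"tx":92.5,"ty":0.5,"tz":50,"spin":0,"fingers":25},{"tx":92.5,"ty":0.5,"tz":50,"spin":0,"fingers":25},{"tx":85,"ty":0.5,"tz":50,"spin":0,"fingers":25},{"tx":50,"ty":0,"tz":35,"spin":0,"fingers":25},{"tx":10,"ty":0,"tz":10,"spin":0,"fingers":50},{"tx":-20,"ty":0,"tz":0,"spin":0,"fingers":50},{"tx":-20,"ty":0,"tz":0,"spin":0,"fingers":50}])

```text
time_s: 20.12
position: [0.4988, 0.1644, 0.1793]
tool_rot: [-3.127, 0.299, -0.003]
wrist_force: [-0.2, 0.0, 0.6]
width: 0.586
gripper_force: 0.0
```

Run:
```python
from h import *
p=vision.grab_frame('wrist'); st=env.read_state(); cv2.imwrite('pics/w11.png',p['image'])
print(st['position'],st['tool_rot']); 
for l in ('lever_grip',):
    for q in models.mark_of(p,l)[:2]: print(l,np.round(q['uv']),round(q['score'],2),at_z(p,q['uv'],.09),delta(at_z(p,q['uv'],.09)))
    for q in models.recognise(p,l)[:2]: print(np.round(q['rect']),q['score'])
# black grip silhouette: columns of lever at a few rows
g=cv2.cvtColor(p['image'],cv2.COLOR_BGR2GRAY)
for r in (120,160,200,230): print(r,[(i) for i in np.where(g[r,200:320]>150)[0][[0,-1]]+200] if (g[r,200:320]>150).any() else None)
s=vision.grab_frame('scene'); t=vision.grab_frame('top')
for l in ('lever_grip','lever_pivot','lift_plate'):
    a=models.mark_of(s,l); b=models.mark_of(t,l)
    if a and b: print(l,a[0]['uv'],b[0]['uv'],tri([(s,a[0]['uv']),(t,b[0]['uv'])]))
for q in (s,t):
    for r in models.recognise(q,'grain_tin')[:5]:
        x,y,w,h=r['rect'];
        c=at_z(q,(x+w/2,y+h/2),.163)
        if np.hypot(c[0]-.6436,c[1]-.1357)<.05: print(np.round(r['rect']),c)
```

```text
[0.49988064 0.16395429 0.17879007] [-3.12670461e+00  2.99957333e-01 -2.37362362e-03]
lever_grip [254. 244.] 0.78 [0.44113819 0.17917457 0.09      ] [-61.3  -3.9  88.3]
[247.  72.  24. 212.] 0.92
120 None
160 [np.int64(250), np.int64(260)]
200 [np.int64(249), np.int64(258)]
230 [np.int64(203), np.int64(209)]
lever_grip [240.4, 327.2] [160.7, 218.8] (array([0.44207477, 0.17422431, 0.08739035]), np.float64(0.00022456174929016623))
lever_pivot [180.1, 286.8] [166.6, 166.4] (array([0.59818734, 0.15019195, 0.10008728]), np.float64(0.009663233339629563))
lift_plate [158.9, 259.5] [172.9, 151.7] (array([0.64620966, 0.12665674, 0.13694787]), np.float64(0.00374407098935898))
[138. 239.  35.  34.] [0.6447834  0.13738563 0.163     ]
[157. 140.  24.  20.] [0.6451985  0.13213151 0.163     ]
```

>>> carry_out(motion=[{"tx":-40,"ty":-3,"tz":20,"spin":1,"fingers":55},{"tx":-64,"ty":-3.5,"tz":60,"spin":1,"fingers":55},{"tx":-64,"ty":-3.5,"tz":95,"spin":1,"fingers":55},{"tx":-64,"ty":-3.5,"tz":118,"spin":1,"fingers":55},{"tx":-64,"ty":-3.5,"tz":131,"spin":1,"fingers":55},{"tx":-64,"ty":-3.5,"tz":131,"spin":1,"fingers":8},{"tx":-64,"ty":-3.5,"tz":131,"spin":1,"fingers":8},{"tx":-64,"ty":-3.5,"tz":131,"spin":1,"fingers":8},{"tx":-64,"ty":-3.5,"tz":131,"spin":1,"fingers":8},{"tx":-64,"ty":-3.5,"tz":131,"spin":1,"fingers":8},{"tx":-64,"ty":-3.5,"tz":131,"spin":1,"fingers":8}], grip_force=30)

```text
time_s: 22.15
position: [0.4393, 0.1806, 0.0481]
tool_rot: [-3.122, 0.328, -0.003]
wrist_force: [0.4, 6.4, -1.6]
width: 0.201
gripper_force: 30.1
```

Run:
```python
from h import *
p=vision.grab_frame('wrist'); st=env.read_state(); cv2.imwrite('pics/w12.png',p['image'])
print(st['position'],st['wrist_force'],st['width'],st['gripper_force'])
for q in models.mark_of(p,'lever_grip')[:2]: print(np.round(q['uv']),round(q['score'],2),delta(at_z(p,q['uv'],.089)))
```

```text
[0.4391833  0.18056421 0.04806613] [-0.18531338  6.28075942 -2.5330485 ] 0.19615042019492887 30.081835985183716
[259. 254.] 0.93 [  0.5   0.7 -40.9]
```

Lever gripped: opening 17 mm, pad force 30 N. First up-swing along the arc.

>>> carry_out(motion=[{"tx":-0.8,"ty":-1,"tz":-10,"spin":0,"fingers":8},{"tx":-0.5,"ty":-1,"tz":-22,"spin":0,"fingers":8},{"tx":0.3,"ty":-1,"tz":-34,"spin":0,"fingers":8},{"tx":2,"ty":-1,"tz":-46,"spin":0,"fingers":8},{"tx":4.5,"ty":-1,"tz":-57,"spin":0,"fingers":8},{"tx":7.5,"ty":-1,"tz":-67,"spin":0,"fingers":8},{"tx":7.5,"ty":-1,"tz":-67,"spin":0,"fingers":8}])

```text
time_s: 23.12
position: [0.4467, 0.1789, 0.1152]
tool_rot: [-3.123, 0.33, -0.003]
wrist_force: [4.1, 2.2, -2.0]
width: 0.195
gripper_force: 30.3
```

Run:
```python
from h import *
s=vision.grab_frame('scene'); t=vision.grab_frame('top')
a=models.mark_of(s,'lever_grip'); b=models.mark_of(t,'lever_grip')
if a and b: print(a[0],b[0],tri([(s,a[0]['uv']),(t,b[0]['uv'])]))
print(env.read_state()['position'],env.read_state()['wrist_force'])
for r in models.recognise(s,'grain_tin')[:5]: print(np.round(r['rect'],1),round(r['score'],2))
```

```text
{'uv': [236.3, 309.1], 'score': 0.84} {'uv': [156.1, 218.5], 'score': 0.8} (array([0.44528891, 0.17304046, 0.15120514]), np.float64(0.004182059007078818))
[0.44631602 0.17897491 0.11419432] [ 4.53503716  3.37077994 -0.50687926]
[267.2 225.3  24.8  27.4] 0.86
[140.2 237.3  29.1  37.5] 0.8
```

>>> carry_out(motion=[{"tx":1.5,"ty":0,"tz":-4,"spin":0,"fingers":8},{"tx":1.5,"ty":0,"tz":-5,"spin":0,"fingers":8},{"tx":-3,"ty":0,"tz":10,"spin":0,"fingers":8},{"tx":-5.5,"ty":0,"tz":21,"spin":0,"fingers":8},{"tx":-7.2,"ty":0,"tz":33,"spin":0,"fingers":8},{"tx":-8,"ty":0,"tz":45,"spin":0,"fingers":8},{"tx":-8.3,"ty":0,"tz":57,"spin":0,"fingers":8},{"tx":-7.5,"ty":0,"tz":67,"spin":0,"fingers":8},{"tx":-6.2,"ty":0,"tz":77,"spin":0,"fingers":8},{"tx":-5.3,"ty":0,"tz":82,"spin":0,"fingers":8},{"tx":-5.3,"ty":0,"tz":82,"spin":0,"fingers":8}])

```text
time_s: 24.75
position: [0.4396, 0.1804, 0.0309]
tool_rot: [-3.124, 0.328, 0.002]
wrist_force: [-1.5, 6.0, 0.2]
width: 0.198
gripper_force: 31.9
```

```bash
cat > chk.py <<'E'
from h import *
s=vision.grab_frame('scene'); t=vision.grab_frame('top')
a=models.mark_of(s,'lever_grip'); b=models.mark_of(t,'lever_grip')
if a and b: print('grip',tri([(s,a[0]['uv']),(t,b[0]['uv'])]))
st=env.read_state(); print(st['position'],st['wrist_force'])
C=np.array([.6436,.1357])
for n in range(6): print(n, 'scene rim row pred',proj(s,[[*C,.163+.014*n]]).round(1).tolist(),end=' ')
for r in models.recognise(s,'grain_tin')[:5]:
    x,y,w,h=r['rect']
    if x<200: print('tin',np.round(r['rect'],1),'mid',(x+w/2,y+h/2),round(r['score'],2))
g=cv2.cvtColor(s['image'],cv2.COLOR_BGR2GRAY); m=g>200
# front-lowest plate edge: lowest bright row per column
for c in (140,145,150,155,160): 
    k=np.where(m[235:290,c])[0]; print(c,(k[-1]+235) if len(k) else None,end=' ')
print('plate front edge pred', [proj(s,np.c_[C[0]+.048*np.cos(th:=np.linspace(0,6.28,200)),C[1]+.048*np.sin(th),0*th+.15+.014*n])[:,1].max().round(1) for n in range(6)])
E
python3 chk.py
```

```text
grip (array([0.4408244 , 0.17748089, 0.07727887]), np.float64(0.0032196047938957218))
[0.43959772 0.1803573  0.03096952] [-1.11566318  6.09975218 -0.15473899]
0 scene rim row pred [[156.7, 255.8]] 1 scene rim row pred [[155.5, 251.5]] 2 scene rim row pred [[154.2, 247.2]] 3 scene rim row pred [[153.0, 242.8]] 4 scene rim row pred [[151.7, 238.3]] 5 scene rim row pred [[150.3, 233.7]] tin [138.9 233.9  32.8  34.2] mid (155.3, 251.0) 0.89
tin [174.9 280.6  85.1  69.2] mid (217.45, 315.20000000000005) 0.66
140 271 145 273 150 274 155 274 160 273 plate front edge pred [np.float64(279.6), np.float64(275.6), np.float64(271.4), np.float64(267.2), np.float64(262.8), np.float64(258.3)]
```

Stroke 1 gained one tooth: the tin's mid row went from 256 to 251, and 251.5 was predicted. Now stroke 2.

>>> carry_out(motion=[{"tx":-1.6,"ty":-0.5,"tz":-12,"spin":0,"fingers":8},{"tx":-3,"ty":-0.5,"tz":-25,"spin":0,"fingers":8},{"tx":-2.7,"ty":-0.5,"tz":-37,"spin":0,"fingers":8},{"tx":-1.9,"ty":-0.5,"tz":-49,"spin":0,"fingers":8},{"tx":-0.2,"ty":-0.5,"tz":-61,"spin":0,"fingers":8},{"tx":2.3,"ty":-0.5,"tz":-72,"spin":0,"fingers":8},{"tx":5.3,"ty":-0.5,"tz":-82,"spin":0,"fingers":8},{"tx":6.8,"ty":-0.5,"tz":-87,"spin":0,"fingers":8},{"tx":6.8,"ty":-0.5,"tz":-87,"spin":0,"fingers":8},{"tx":5.3,"ty":-0.5,"tz":-82,"spin":0,"fingers":8},{"tx":2.3,"ty":-0.5,"tz":-72,"spin":0,"fingers":8},{"tx":-0.2,"ty":-0.5,"tz":-61,"spin":0,"fingers":8},{"tx":-1.9,"ty":-0.5,"tz":-49,"spin":0,"fingers":8},{"tx":-2.7,"ty":-0.5,"tz":-37,"spin":0,"fingers":8},{"tx":-3,"ty":-0.5,"tz":-25,"spin":0,"fingers":8},{"tx":-1.6,"ty":-0.5,"tz":-12,"spin":0,"fingers":8},{"tx":-0.5,"ty":-0.5,"tz":-4,"spin":0,"fingers":8},{"tx":0,"ty":-0.5,"tz":0,"spin":0,"fingers":8},{"tx":0,"ty":-0.5,"tz":0,"spin":0,"fingers":8}])

```text
time_s: 27.38
position: [0.4404, 0.1802, 0.0314]
tool_rot: [3.124, -0.329, -0.002]
wrist_force: [-4.1, 4.2, 0.0]
width: 0.196
gripper_force: 31.6
```

```bash
python3 chk.py
python3 - <<'E'
import cv2,numpy as np
g=cv2.cvtColor(cv2.imread('pics/scene8.png'),cv2.COLOR_BGR2GRAY)
print('baseline n=0',[np.where(g[235:290,c]>200)[0][-1]+235 for c in (140,145,150,155,160)])
E
```

```text
grip (array([0.39517698, 0.09103729, 0.3899848 ]), np.float64(0.06196554895653946))
[0.44034399 0.18027377 0.0315877 ] [-3.90755979  3.8181957  -0.49491442]
0 scene rim row pred [[156.7, 255.8]] 1 scene rim row pred [[155.5, 251.5]] 2 scene rim row pred [[154.2, 247.2]] 3 scene rim row pred [[153.0, 242.8]] 4 scene rim row pred [[151.7, 238.3]] 5 scene rim row pred [[150.3, 233.7]] tin [138.  230.5  34.3  32. ] mid (155.15, 246.5) 0.97
tin [130.8 232.   47.8  39.2] mid (154.70000000000002, 251.6) 0.28
140 267 145 269 150 270 155 269 160 268 plate front edge pred [np.float64(279.6), np.float64(275.6), np.float64(271.4), np.float64(267.2), np.float64(262.8), np.float64(258.3)]
baseline n=0 [np.int64(275), np.int64(277), np.int64(279), np.int64(279), np.int64(278)]
```

Two teeth gained (edge row 279→274→270). Now stroke 3.

>>> carry_out(motion=[{"tx":-1.6,"ty":0,"tz":-12,"spin":0,"fingers":8},{"tx":-3,"ty":0,"tz":-25,"spin":0,"fingers":8},{"tx":-2.7,"ty":0,"tz":-37,"spin":0,"fingers":8},{"tx":-1.9,"ty":0,"tz":-49,"spin":0,"fingers":8},{"tx":-0.2,"ty":0,"tz":-61,"spin":0,"fingers":8},{"tx":2.3,"ty":0,"tz":-72,"spin":0,"fingers":8},{"tx":5.3,"ty":0,"tz":-82,"spin":0,"fingers":8},{"tx":6.8,"ty":0,"tz":-87,"spin":0,"fingers":8},{"tx":6.8,"ty":0,"tz":-87,"spin":0,"fingers":8},{"tx":5.3,"ty":0,"tz":-82,"spin":0,"fingers":8},{"tx":2.3,"ty":0,"tz":-72,"spin":0,"fingers":8},{"tx":-0.2,"ty":0,"tz":-61,"spin":0,"fingers":8},{"tx":-1.9,"ty":0,"tz":-49,"spin":0,"fingers":8},{"tx":-2.7,"ty":0,"tz":-37,"spin":0,"fingers":8},{"tx":-3,"ty":0,"tz":-25,"spin":0,"fingers":8},{"tx":-1.6,"ty":0,"tz":-12,"spin":0,"fingers":8},{"tx":-0.5,"ty":0,"tz":-4,"spin":0,"fingers":8},{"tx":0,"ty":0,"tz":0,"spin":0,"fingers":8},{"tx":0,"ty":0,"tz":0,"spin":0,"fingers":8}])

```text
time_s: 30.0
position: [0.4404, 0.1802, 0.0315]
tool_rot: [3.124, -0.329, -0.002]
wrist_force: [-3.7, 2.7, 0.2]
width: 0.198
gripper_force: 31.8
```

```bash
python3 chk.py | tail -5
```

```text
grip (array([0.44064201, 0.17825783, 0.07104457]), np.float64(0.0011820291440138634))
[0.44035067 0.18029088 0.0316135 ] [-4.41235454  2.91171099 -0.00853928]
0 scene rim row pred [[156.7, 255.8]] 1 scene rim row pred [[155.5, 251.5]] 2 scene rim row pred [[154.2, 247.2]] 3 scene rim row pred [[153.0, 242.8]] 4 scene rim row pred [[151.7, 238.3]] 5 scene rim row pred [[150.3, 233.7]] tin [136.2 224.7  32.7  30. ] mid (152.54999999999998, 239.7) 0.8
140 264 145 265 150 265 155 265 160 264 plate front edge pred [np.float64(279.6), np.float64(275.6), np.float64(271.4), np.float64(267.2), np.float64(262.8), np.float64(258.3)]
```

Three teeth (edge row 265). Now stroke 4.

>>> carry_out(motion=[{"tx":-1.6,"ty":0,"tz":-12,"spin":0,"fingers":8},{"tx":-3,"ty":0,"tz":-25,"spin":0,"fingers":8},{"tx":-2.7,"ty":0,"tz":-37,"spin":0,"fingers":8},{"tx":-1.9,"ty":0,"tz":-49,"spin":0,"fingers":8},{"tx":-0.2,"ty":0,"tz":-61,"spin":0,"fingers":8},{"tx":2.3,"ty":0,"tz":-72,"spin":0,"fingers":8},{"tx":5.3,"ty":0,"tz":-82,"spin":0,"fingers":8},{"tx":6.8,"ty":0,"tz":-87,"spin":0,"fingers":8},{"tx":6.8,"ty":0,"tz":-87,"spin":0,"fingers":8},{"tx":5.3,"ty":0,"tz":-82,"spin":0,"fingers":8},{"tx":2.3,"ty":0,"tz":-72,"spin":0,"fingers":8},{"tx":-0.2,"ty":0,"tz":-61,"spin":0,"fingers":8},{"tx":-1.9,"ty":0,"tz":-49,"spin":0,"fingers":8},{"tx":-2.7,"ty":0,"tz":-37,"spin":0,"fingers":8},{"tx":-3,"ty":0,"tz":-25,"spin":0,"fingers":8},{"tx":-1.6,"ty":0,"tz":-12,"spin":0,"fingers":8},{"tx":-0.5,"ty":0,"tz":-4,"spin":0,"fingers":8},{"tx":0,"ty":0,"tz":0,"spin":0,"fingers":8},{"tx":0,"ty":0,"tz":0,"spin":0,"fingers":8}])

```text
time_s: 32.62
position: [0.4405, 0.1802, 0.0316]
tool_rot: [3.124, -0.329, -0.001]
wrist_force: [-4.8, 2.6, -0.2]
width: 0.196
gripper_force: 31.9
```

```bash
python3 chk.py | tail -5
```

```text
grip (array([0.50052358, 0.18810331, 0.18706897]), np.float64(0.09306341567659522))
[0.44049082 0.18031519 0.03180974] [-5.06155503  2.53392005 -0.64475506]
0 scene rim row pred [[156.7, 255.8]] 1 scene rim row pred [[155.5, 251.5]] 2 scene rim row pred [[154.2, 247.2]] 3 scene rim row pred [[153.0, 242.8]] 4 scene rim row pred [[151.7, 238.3]] 5 scene rim row pred [[150.3, 233.7]] tin [132.4 223.   35.5  30. ] mid (150.15, 238.0) 0.67
tin [ 96.4 172.6 160.9 180.8] mid (176.85000000000002, 263.0) 0.16
140 260 145 261 150 261 155 260 160 259 plate front edge pred [np.float64(279.6), np.float64(275.6), np.float64(271.4), np.float64(267.2), np.float64(262.8), np.float64(258.3)]
```

Four teeth (row 261). Stroke 5, the last.

>>> carry_out(motion=[{"tx":-1.6,"ty":0,"tz":-12,"spin":0,"fingers":8},{"tx":-3,"ty":0,"tz":-25,"spin":0,"fingers":8},{"tx":-2.7,"ty":0,"tz":-37,"spin":0,"fingers":8},{"tx":-1.9,"ty":0,"tz":-49,"spin":0,"fingers":8},{"tx":-0.2,"ty":0,"tz":-61,"spin":0,"fingers":8},{"tx":2.3,"ty":0,"tz":-72,"spin":0,"fingers":8},{"tx":5.3,"ty":0,"tz":-82,"spin":0,"fingers":8},{"tx":6.8,"ty":0,"tz":-87,"spin":0,"fingers":8},{"tx":6.8,"ty":0,"tz":-87,"spin":0,"fingers":8},{"tx":5.3,"ty":0,"tz":-82,"spin":0,"fingers":8},{"tx":2.3,"ty":0,"tz":-72,"spin":0,"fingers":8},{"tx":-0.2,"ty":0,"tz":-61,"spin":0,"fingers":8},{"tx":-1.9,"ty":0,"tz":-49,"spin":0,"fingers":8},{"tx":-2.7,"ty":0,"tz":-37,"spin":0,"fingers":8},{"tx":-3,"ty":0,"tz":-25,"spin":0,"fingers":8},{"tx":-1.6,"ty":0,"tz":-12,"spin":0,"fingers":8},{"tx":-0.5,"ty":0,"tz":-4,"spin":0,"fingers":8},{"tx":0,"ty":0,"tz":0,"spin":0,"fingers":8},{"tx":0,"ty":0,"tz":0,"spin":0,"fingers":8}])

```text
time_s: 35.25
position: [0.4405, 0.1803, 0.0316]
tool_rot: [3.124, -0.329, -0.001]
wrist_force: [-3.9, 2.6, -0.7]
width: 0.196
gripper_force: 31.7
```

```bash
python3 chk.py | tail -5
```

```text
grip (array([ 0.84150235, -0.62780293, -1.69634086]), np.float64(0.03706956313336441))
[0.4405336  0.18030176 0.03186626] [-4.31018886  1.93896591  0.2312844 ]
0 scene rim row pred [[156.7, 255.8]] 1 scene rim row pred [[155.5, 251.5]] 2 scene rim row pred [[154.2, 247.2]] 3 scene rim row pred [[153.0, 242.8]] 4 scene rim row pred [[151.7, 238.3]] 5 scene rim row pred [[150.3, 233.7]] tin [132.4 211.9  34.3  35.4] mid (149.55, 229.6) 0.61
140 256 145 257 150 257 155 256 160 265 plate front edge pred [np.float64(279.6), np.float64(275.6), np.float64(271.4), np.float64(267.2), np.float64(262.8), np.float64(258.3)]
```

Five teeth (row 257). I'll let go and retreat upward and back.

>>> carry_out(motion=[{"tx":0,"ty":0,"tz":0,"spin":0,"fingers":55},{"tx":0,"ty":0,"tz":0,"spin":0,"fingers":55},{"tx":0,"ty":0,"tz":0,"spin":0,"fingers":55},{"tx":0,"ty":0,"tz":-10,"spin":0,"fingers":55},{"tx":0,"ty":0,"tz":-40,"spin":0,"fingers":55},{"tx":0,"ty":0,"tz":-80,"spin":0,"fingers":55},{"tx":0,"ty":0,"tz":-110,"spin":0,"fingers":55},{"tx":0,"ty":0,"tz":-110,"spin":0,"fingers":55},{"tx":0,"ty":0,"tz":-110,"spin":0,"fingers":55}])

```text
time_s: 36.62
position: [0.4407, 0.1801, 0.1419]
tool_rot: [-3.124, 0.329, -0.0]
wrist_force: [0.9, 0.2, 0.3]
width: 0.643
gripper_force: 0.0
```

```bash
python3 chk.py | tail -4
python3 - <<'E'
from h import *
p=vision.grab_frame('wrist'); 
for l in ('grain_tin','measuring_head','lift_plate','lever_grip'):
    for r in models.recognise(p,l)[:3]: x,y,w,h=r['rect']; print(l,np.round(r['rect']),round(r['score'],2),at_z(p,(x+w/2,y+h/2),.247).round(3))
t=vision.grab_frame('top')
for l in ('empty_tin_1','funnel'):
    print(l,[(np.round(r['uv']).tolist(),round(r['score'],2)) for r in models.mark_of(t,l)[:3]])
print(env.read_state()['wrist_force'])
E
```

```text
0 scene rim row pred [[156.7, 255.8]] 1 scene rim row pred [[155.5, 251.5]] 2 scene rim row pred [[154.2, 247.2]] 3 scene rim row pred [[153.0, 242.8]] 4 scene rim row pred [[151.7, 238.3]] 5 scene rim row pred [[150.3, 233.7]] tin [134.2 215.1  31.9  33.9] mid (150.14999999999998, 232.04999999999998) 0.92
tin [125.  218.1  49.8  52.8] mid (149.9, 244.5) 0.53
tin [191.8 218.7   3.4   9.4] mid (193.5, 223.39999999999998) 0.38
140 256 145 257 150 257 155 256 160 265 plate front edge pred [np.float64(279.6), np.float64(275.6), np.float64(271.4), np.float64(267.2), np.float64(262.8), np.float64(258.3)]
lever_grip [246.   2.  25. 237.] 0.61 [0.511 0.166 0.247]
empty_tin_1 [([319.0, 168.0], 0.61), ([284.0, 154.0], 0.52)]
funnel [([307.0, 218.0], 0.67)]
[-0.56095522  0.01339661  0.18476527]
```

```bash
python3 -c "
from workcell import env
print(env.finish_job())"
```

```text
the job is handed in; nothing more can be done
None
```

The grain tin stands centred on the plate (to within a few mm by camera). Five lever strokes took the lift from its lowest tooth to the 70 mm tooth. The gripper has let go of the lever and is clear of it, and the job was handed in at about 37 s of the 72 s allowed. My first grip attempt was too high and closed inside the tin's rim without moving it, and I slid the tin the last 34 mm to the plate's centre because the hand could not lean back.

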